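Add a relay to the control box row, butted up with no gap

ROBOT

A 6-joint arm with a two-finger parallel gripper is mounted at the origin on a cart in front of the work surface, level with it; the furniture and walls round the work are solid. World frame = base frame: x ahead of the robot, y to its left, z up, the work surface at z = 0. Lengths are in m, angles in degrees, forces in N, time in s.
With the tool pointing down it reaches from about 0.4 to 0.825 m from the base axis. Payload 7 kg.
Tool frame: the origin (TCP) lies midway between the tips of the shut fingers; the grasp point (between the pads) lies 19 mm behind it; z points along the fingers, y is the line along which they close (so a half turn about z gives the same grasp; the last joint's range is limited). The gripper opens to 88 mm and grips with 3 to 60 N. Pads are 19 mm wide; open, the fingers measure 130 mm over their backs; the gripper's body (78 mm by 193 mm) begins 47 mm behind the grasp point.
Start: joints at [-58.608, 20.546, 0.682, 0, -70.136, -16.507], TCP at [0.173, -0.652, 0.227] pointing down, gripper open.
Joint ranges: [-176.03, 176.03], [-82.01, 121.73], [-58.28, 71.71], [-173.87, 95.51], [-174.79, -0.11], [-173.66, 173.66]. Speed limits (degrees/s): [136.94, 136.94, 172.46, 180, 180, 180].

INTERFACE

Orientations are given as [roll, pitch, yaw] about the fixed x, y, z axes, in that order (R = Rz(yaw) Ry(pitch) Rx(roll)).
In Python, from plant import ctrl gives the robot as it stands. The module is installed in compiled form; this text tells all that it offers.
- The arm moves only by the tool play_rows, never from a script. Its argument "commands" is a list that holds one entry, the list of rows, each a list of 7 numbers: the turn, a rotation vector about the tool's x, y, z in rad, then the shift along the tool's x, y, z in cm, then the finger opening in cm, from 0 to 8.76. In form: [[[ax, ay, az, x, y, z, grip], ...]]. A call has 1 to 8 rows; each row is the pose to reach, as a shift and turn from the pose commanded when the call began, along the tool's axes at that moment; what a row does not reach only later rows make up. A row lasts 1/12 s, in which the tool goes at most 41.7 mm and 7.16 degrees, less where a joint would pass 70% of its speed; a pose out of reach is approached as far as the arm can. A call with a gripper value outside its range is refused whole. The fingers move at their own pace and stop on an object; the grip force is fixed at half the most. Time passes only in rows, so rows that repeat a pose let the fingers close. It gives the time, the measured TCP pose, the force, the opening and the grip force at its end, in the units of the state.
- ctrl.get_obs(): the state, without advancing time (a new reading comes with each control period).
- ctrl.snapshot(name): name is "side" or "top" or "wrist"; returns a dict with "color" (480x640x3 uint8, red, green, blue), "camera_matrix" (3x3 intrinsics, pixels), "origin" and "rotation" of the camera in the world; the wrist camera has in their place "hand_eye" (4x4, takes a point from camera to tool coordinates, whose origin is the TCP and whose axes are the flange's). Camera axes: x right, y down, z forward; pixel columns grow to the right and rows downward; lengths in m; the calibration is good to about 2 mm. A picture is of the moment at which its call begins: read the wrist's pose just before it. There is no depth.
- ctrl.close_job(): hands the job in; it is judged then, once.
Trained networks look in a picture, given as the dict that the camera call returned (one of the last four; its "shot" number tells which), for a name from the list of things; names that differ only in an ending like _2 or _b are one class to them, and where a whole thing is asked for, a point or a joint stands for the part that bears it (a point fixed in the world has none). Each returns a list of dicts, best first, with "conf" (0 to 1); they miss things now and then, are a little off and sometimes report something else, mostly with a low value. They report only what shows in the picture. A call takes as long as a camera call.
- ctrl.find_in(picture, name): "bbox" ([left, top, width, height] in pixels, round what is visible of it).
The state is a dict: "clock": time; "joint_pos": joint angles; "qvel": joint speeds; "tau": joint torques, N m; "tool_pos": TCP position; "orientation": TCP orientation; "force": force on the tool from outside, world axes, zero at the start; "moment": the same for the moment, N m; "opening": finger opening in m; "gripper_force": force on a finger pad.
Only numpy, scipy, OpenCV 4.12 (cv2) and the standard library are available. Lean on these libraries where they do the work, as an engineer would, in place of code of your own. Each camera call takes 0.05 s, during which the arm holds its last target. There are 200 camera calls.

TASK

A small control box lies on its back on the bench. Swing its door up by the handle until it stands upright and leave it open, then lower the loose relay onto the free end of the mounting rail inside without dropping it, and slide it gently up against the last device of the row, so that no gap is left between them.

Things in the scene. Friction and masses are not known exactly. Their poses are not given: they have to be found in the camera images.
- door (a joint): Opening angle of the control box's door in rad: 0 shut, 1.57 upright, stop at 1.95. It may start slightly ajar. The hinge is stiff: the door stays where it is left; lifting it takes about 7 N at the handle. Door: 182 x 222 x 4 mm grey sheet, outer face 110 mm over the bench when shut, hinged on the 220 mm side away from the robot.
- door_handle (a point): Middle of the bar of the dark D-handle on the door's outer face. Round bar 10 mm thick, 90 mm long, parallel to the hinge, its axis 36 mm clear of the door face, 158 mm from the hinge line along the door and 27 mm inside the door's free edge. Site axes as the door's: y along the bar.
- door_hinge (a point): Point of the hinge line abreast of the handle, 104 mm above the bench (handle at x -158, z +42 mm). Axes turn with the door: y along the hinge (to the left seen from the robot), x (shut) away from the handle, z (shut) up. Opening turns the door about +y: the handle rises and swings over the hinge, away from the robot.
- row: Fixed row in the box: end bracket, supply, two relays on a 35 mm rail, rail top 27 mm over the bench. Origin: centre of rail, on the free end face of the last relay, at foot height (20 mm over bench). y along the rail into the row, z up, x across rail. Free rail lies to -y: at least 63 mm from face to box wall. Devices: 80 mm across; ducts beside the rail reach 48 mm over the bench.
- module: Loose grey relay like the row's, standing on the bench front up, 200 g or so. Origin: centre of its underside; z up, y its 36 mm width (along the rail), x across. Body 80 (x) x 36 (y) mm, 44 mm high; nose on top 45 mm (x) x 36 mm, 44 to 66 mm high: grip here. Groove under it along y, 38 mm wide, 7 mm deep, mouth flared to 46 mm, drops over the rail; latch parked open. Either way round.
- enclosure: The control box without its door: light grey sheet steel, fixed, lying on its back, 180 (x) x 220 (y) mm, 3 mm walls, rim 104 mm over the bench, three black cable glands on its left (+y) side. Origin: centre of its underside. x towards the hinge side, y along hinge and rail, z up. Carries the rail (y -100 to +100 mm, x -17.5 to +17.5 mm, top at z 27 mm).

How it is judged:
By the outcome, as a careful person would: the job done as asked, in the order asked, and still so for the second after the job is handed in, with the robot touching nothing.
It also fails if it takes over 51 s, if anything falls off the work surface, if the arm or the gripper's body presses on something with over 40 N, if the wrist force passes 120 N, or if a joint passes its speed limit or range.

## Working session

There is one attempt and no reset: what is moved stays moved. The work goes in short steps, Python scripts to look and compute and a tool call to move; the robot and the scene stay as the last step left them, time stands still between calls to the robot, and variables do not carry over. Pictures are saved under pics/ and viewed, at most 10 in all, crops included, and the job is handed in when it is done.

Besides the shell and the picture viewer there is one more tool, called after "Emit:" as a command line: name --argument value ..., lists and objects as JSON in quotes. play_rows: Moves the arm, as the interface text tells. Its arguments: {"type":"object","properties":{"commands":{"type":"array","items":{"type":"array","items":{"type":"array","items":{"type":"number"}}}}},"required":["commands"]}

```bash
mkdir -p pics; cat > h.py <<'E'
import numpy as np, cv2
from plant import ctrl
from scipy.spatial.transform import Rotation as Ro
def snap(n,save=None):
    o=ctrl.get_obs(); s=ctrl.snapshot(n)
    if n=="wrist":
        T=np.eye(4);T[:3,:3]=Ro.from_euler('xyz',o['orientation'],degrees=True).as_matrix();T[:3,3]=o['tool_pos']
        C=T@np.array(s['hand_eye']); s['R'],s['o']=C[:3,:3],C[:3,3]
    else: s['R'],s['o']=np.array(s['rotation']),np.array(s['origin'])
    if save: cv2.imwrite('pics/'+save+'.png',s['color'][:,:,::-1])
    return s
def ray(s,u,v):
    d=s['R']@np.linalg.inv(s['camera_matrix'])@np.array([u,v,1.]);return s['o'],d/np.linalg.norm(d)
def onz(s,u,v,z):
    o,d=ray(s,u,v);return o+d*(z-o[2])/d[2]
def tri(*rs):
    A=np.zeros((3,3));b=np.zeros(3)
    for o,d in rs:
        P=np.eye(3)-np.outer(d,d);A+=P;b+=P@o
    x=np.linalg.solve(A,b);return x,[round(1000*np.linalg.norm(np.cross(x-o,d)),1) for o,d in rs]
def proj(s,p):
    c=s['R'].T@(np.array(p)-s['o']);q=s['camera_matrix']@c;return q[:2]/q[2]
E
python3 - <<'E'
from h import *
np.set_printoptions(precision=4,suppress=True)
o=ctrl.get_obs();print(o)
for n in("top","side"):
    s=snap(n,n+"0");print(n,s['o'],s['R'].tolist(),s['camera_matrix'])
    for t in("door","door_handle","module","enclosure","row"):print(t,[(d['bbox'],round(d['conf'],2)) for d in ctrl.find_in(s,t)[:2]])
E
```

```text
{'clock': 0.0, 'joint_pos': array([-58.6082,  20.592 ,   0.6337,  -0.0207, -70.1368, -16.5076]), 'qvel': array([-0.0062,  0.0469,  0.0153,  0.0622, -0.0395,  0.006 ]), 'tau': array([  0.001 , -58.2721,  29.306 ,   6.9975,   0.0068,  -0.0002]), 'tool_pos': array([ 0.1732, -0.6519,  0.2256]), 'orientation': array([ 179.9033,   -0.0083, -165.1229]), 'force': array([ 0.0241, -0.4574, -0.4029]), 'moment': array([ 0.0002, -0.0038,  0.044 ]), 'gripper_force': 0.0, 'opening': 0.08774791521623432}
top [0.2542 0.2285 1.3189] [-172.31103516675864, -1.1864340205853627, -88.46200553873854] [[599.0064   0.     323.4106]
 [  0.     599.0064 230.7424]
 [  0.       0.       1.    ]]
door []
door_handle [([167.4, 178.0, 135.4, 128.7], 0.62)]
module [([417.5, 189.1, 31.3, 44.7], 0.93)]
enclosure [([165.4, 176.1, 138.3, 133.3], 0.62), ([165.2, 174.7, 138.5, 129.9], 0.16)]
row []
side [-0.1475  1.1235  0.6017] [-115.22949492539439, -0.4134861729128072, -147.74999255923163] [[623.6622   0.     319.3183]
 [  0.     623.6622 241.4066]
 [  0.       0.       1.    ]]
door [([334.8, 204.3, 37.4, 37.2], 0.74), ([216.4, 227.4, 120.3, 84.1], 0.66)]
door_handle [([214.6, 225.2, 123.2, 88.1], 0.82)]
module [([335.8, 206.3, 34.1, 32.2], 0.57)]
enclosure [([213.8, 226.9, 123.1, 109.8], 0.72)]
row [([267.5, 306.0, 35.0, 4.0], 0.48)]
```

```bash
sed -i "s/s\['R'\],s\['o'\]=np.array(s\['rotation'\])/s['R'],s['o']=Ro.from_euler('xyz',s['rotation'],degrees=True).as_matrix()/" h.py
python3 - <<'E'
import cv2,numpy as np
a=cv2.imread('pics/top0.png')[150:340,140:480];b=cv2.imread('pics/side0.png')[170:370,190:400]
cv2.imwrite('pics/a.png',cv2.resize(a,None,fx=2.35,fy=2.35,interpolation=cv2.INTER_CUBIC))
cv2.imwrite('pics/b.png',cv2.resize(b,None,fx=3,fy=3,interpolation=cv2.INTER_CUBIC))
E
```

```text
(no output)
```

View pics/a.png

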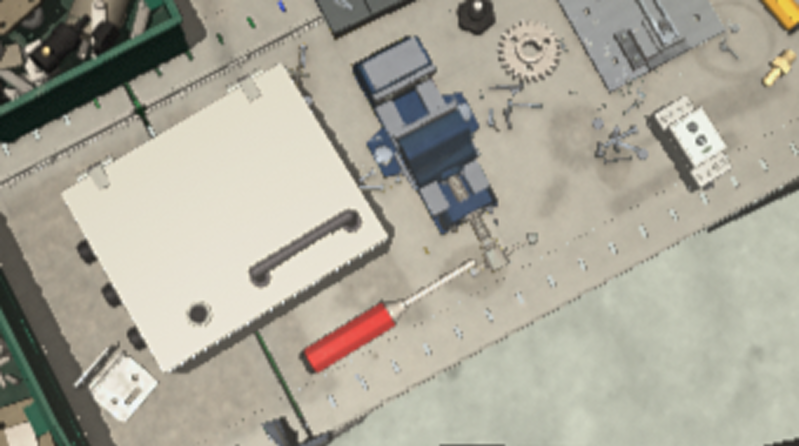

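View pics/b.png

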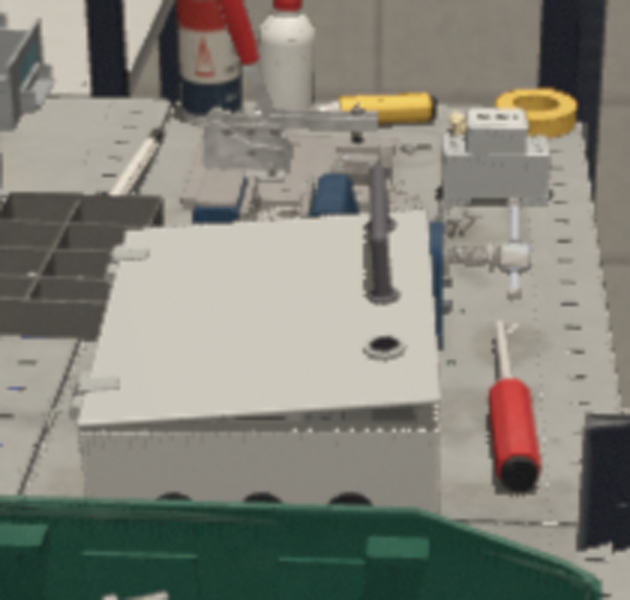

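```bash
cat > fit.py <<'E'
from h import *
from scipy.optimize import least_squares
np.set_printoptions(precision=4,suppress=True)
t=snap("top");s=snap("side")
T=lambda u,v:(140+u/2.35,150+v/2.35)
S=lambda u,v:(190+u/3,170+v/3)
def pts(p):
    X,Y,yaw,th,hy,hx=p
    Rb=Ro.from_euler('z',yaw).as_matrix();Rd=Ro.from_euler('y',th).as_matrix()
    W=lambda q:np.array([X,Y,0])+Rb@np.array(q)
    D=lambda q:W(np.array([hx,0,.104])+Rd@np.array(q))
    return W,D
def obs(p):
    W,D=pts(p);hy=p[4]
    return [(t,T(63,195),D((-.003,.111,.006)),1),(t,T(285,65),D((-.003,-.111,.006)),1),(t,T(172,371),D((-.185,.111,.006)),1),(t,T(388,235),D((-.185,-.111,.006)),1),
    (t,T(261,273),D((-.158,hy+.045,.037)),.5),(t,T(351,218),D((-.158,hy-.045,.037)),.5),
    (s,S(80,422),D((-.003,.111,.006)),1),(s,S(438,402),D((-.185,.111,.004)),1),(s,S(425,212),D((-.185,-.111,.006)),1),(s,S(130,232),D((-.003,-.111,.006)),1),
    (s,S(82,430),W((.09,.11,.104)),1),(s,S(437,433),W((-.09,.11,.104)),1),(s,S(378,205),D((-.158,hy,.042)),.7)]
f=lambda p:np.concatenate([w*(proj(c,q)-np.array(uv)) for c,uv,q,w in obs(p)])
r=least_squares(f,[.4,.45,.5,.05,-.02,.09],loss='soft_l1')
print(r.x,np.degrees(r.x[2:4]),r.cost);print(f(r.x).reshape(-1,2).round(1).tolist())
W,D=pts(r.x);print('handle',D((-.158,r.x[4],.042)),'hinge',D((0,r.x[4],0)))
print('handle tri',tri(ray(t,*T(306,245)),ray(s,*S(378,205))))
for z in(.044,.066):print(z,[onz(t,*T(*c),z)[:2] for c in((652,118),(680,97),(730,170),(704,187))])
for b in ((663,117),(692,107),(722,155),(695,165)):print('nose',onz(t,*T(*b),.066))
print('mod tri',tri(ray(t,*T(692,138)),ray(s,*S(497,117))))
E
python3 fit.py
```

```text
[ 0.3924  0.385   0.5799  0.0606 -0.0456  0.0921] [33.224   3.4739] 10.727485338603397
[[-1.0, -1.2], [-1.2, -1.8], [-2.9, 0.9], [1.0, 0.2], [-0.6, -0.3], [0.0, -0.6], [-0.1, -0.7], [2.2, 0.5], [1.0, -0.4], [-0.6, -1.6], [-0.7, -0.2], [0.7, -1.5], [0.9, -0.0]]
handle [0.3646 0.3123 0.1555] hinge [0.4944 0.3974 0.104 ]
handle tri (array([0.3647, 0.312 , 0.155 ]), [np.float64(2.3), np.float64(2.3)])
0.044 [array([0.4999, 0.0045]), array([ 0.5204, -0.0214]), array([ 0.4535, -0.0678]), array([ 0.437 , -0.0438])]
0.066 [array([0.4956, 0.0083]), array([ 0.5158, -0.0171]), array([ 0.45  , -0.0627]), array([ 0.4338, -0.0391])]
nose [ 0.4969 -0.0017  0.066 ]
nose [ 0.5069 -0.0281  0.066 ]
nose [ 0.4635 -0.0554  0.066 ]
nose [ 0.4537 -0.0309  0.066 ]
mod tri (array([ 0.4778, -0.0281,  0.0673]), [np.float64(0.4), np.float64(0.4)])
```

```bash
cat >> h.py <<'E'
def row(p,R,o=None):
    o=o or ctrl.get_obs();Rc=Ro.from_euler('xyz',o['orientation'],degrees=True)
    return np.round(np.r_[(Rc.inv()*R).as_rotvec(),Rc.inv().apply(np.array(p)-o['tool_pos'])*100],3)
def down(psi,tilt=0,box=33.2): # tilt: extra rotation about box +y, deg
    return Ro.from_euler('z',box,degrees=True)*Ro.from_euler('y',tilt,degrees=True)*Ro.from_euler('z',-box,degrees=True)*Ro.from_euler('xyz',[180,0,psi],degrees=True)
E
python3 -c "
from h import *
print(row((.44,-.06,.30),down(-56.8)).tolist())"
```

```text
[-0.0, -0.0, -1.89, -40.984, 50.396, -7.341]
```

Emit:
play_rows --commands '[[[0,0,-0.9,-20.5,25.2,-7.3,8.7],[0,0,-0.9,-20.5,25.2,-7.3,8.7],[0,0,-0.9,-20.5,25.2,-7.3,8.7],[0,0,-0.9,-20.5,25.2,-7.3,8.7],[0,0,-0.9,-20.5,25.2,-7.3,8.7],[0,0,-0.9,-20.5,25.2,-7.3,8.7],[0,0,-0.9,-20.5,25.2,-7.3,8.7],[0,0,-0.9,-20.5,25.2,-7.3,8.7]]]'

```text
clock: 1.37
tool_pos: [0.307, -0.3544, 0.3003]
orientation: [-179.9, -0.0, -113.1]
force: [1.5, -0.8, 0.1]
opening: 0.0868
gripper_force: 0.0
```

```bash
python3 -c "
from h import *
print(ctrl.get_obs()['tool_pos'],row((.44,-.06,.30),down(-56.8)).tolist())"
```

```text
[ 0.30698033 -0.35437956  0.3002695 ] [-0.001, -0.0, -0.983, -32.297, -0.669, 0.027]
```

Emit:
play_rows --commands '[[[0,0,-0.98,-32.3,-0.7,0,8.7],[0,0,-0.98,-32.3,-0.7,0,8.7],[0,0,-0.98,-32.3,-0.7,0,8.7],[0,0,-0.98,-32.3,-0.7,0,8.7],[0,0,-0.98,-32.3,-0.7,0,8.7],[0,0,-0.98,-32.3,-0.7,0,8.7],[0,0,-0.98,-32.3,-0.7,0,8.7],[0,0,-0.98,-32.3,-0.7,0,8.7]]]'

```text
clock: 2.03
tool_pos: [0.443, -0.06, 0.3001]
orientation: [-179.9, -0.0, -57.0]
force: [0.3, -0.7, 0.0]
opening: 0.0868
gripper_force: 0.0
```

```bash
python3 -c "
from h import *
o=ctrl.get_obs();print(o['tool_pos'],o['orientation'],o['qvel'])
s=snap('wrist','w1');print(s['camera_matrix'].tolist(),s['hand_eye'].tolist(),s['o'],ctrl.find_in(s,'module')[:1])
print(proj(s,(.478,-.028,.066)))
np.savez('w1.npz',R=s['R'],o=s['o'],K=s['camera_matrix'])
print(row((.364,.312,.30),down(-56.8)).tolist())"
```

```text
[ 0.44295674 -0.06002507  0.300101  ] [-1.79906668e+02 -2.05278414e-02 -5.69532904e+01] [39.67177026 10.81897566  9.4361438   0.23265342  0.86503231 31.35430126]
[[397.38394390863886, 0.0, 320.0905763363212], [0.0, 397.38394390863886, 240.92739670465846], [0.0, 0.0, 1.0]] [[0.001071712790206293, -0.9608181683943682, -0.2771773777114323, 0.07405534303354178], [0.9999994256478496, 0.001026493277078346, 0.0003082458785764816, -0.0003808422020733504], [-1.1647525689900624e-05, -0.2771775488650601, 0.9608187166523617, -0.15761944711455556], [0.0, 0.0, 0.0, 1.0]] [ 0.48341401 -0.1219852   0.45774738] [{'bbox': [240.0, 179.9, 78.2, 47.3], 'conf': 0.63}]
[274.12340384 211.07987608]
[-0.001, 0.0, -0.002, -35.471, -13.594, -0.034]
```

View pics/w1.png

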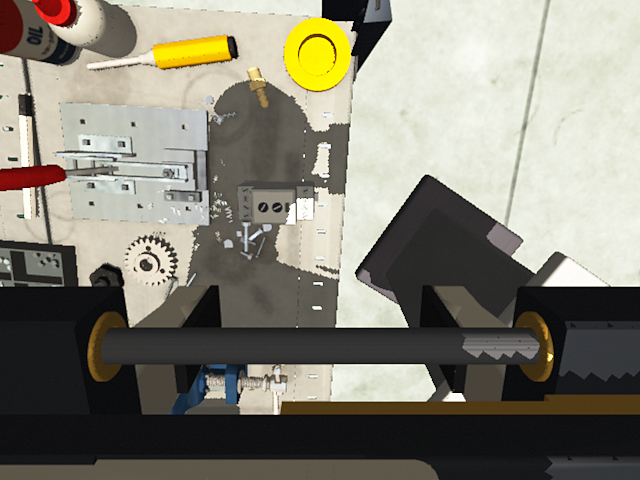

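Emit:
play_rows --commands '[[[0,0,0,-32,-12.3,0,8.7],[0,0,0,-32,-12.3,0,8.7],[0,0,0,-32,-12.3,0,8.7],[0,0,0,-32,-12.3,0,8.7],[0,0,0,-32,-12.3,0,8.7],[0,0,0,-32,-12.3,0,8.7],[0,0,0,-32,-12.3,0,8.7],[0,0,0,-32,-12.3,0,8.7]]]'

```text
clock: 2.8
tool_pos: [0.3745, 0.2651, 0.3002]
orientation: [-179.9, 0.0, -57.4]
force: [1.8, -0.1, 1.2]
opening: 0.0869
gripper_force: 0.0
```

```bash
python3 -c "
from h import *
s=snap('wrist');s=snap('wrist','w2');o=ctrl.get_obs();print(o['tool_pos'],o['orientation'],o['qvel'])
np.savez('w2.npz',R=s['R'],o=s['o'],K=s['camera_matrix'])
for n in('door','door_handle','enclosure'):print(n,ctrl.find_in(s,n)[:2])
print(proj(s,(.3646,.312,.155)))
print(row((.3646,.312,.24),down(-56.8)).tolist())"
```

```text
[0.37448511 0.26777506 0.29930142] [-1.79993868e+02  1.35406499e-02 -5.72111209e+01] [-3.63964554 -1.76034806 -2.06254625  0.33030535 -1.45237836  4.31538513]
door [{'bbox': [128.0, 187.0, 211.8, 221.3], 'conf': 0.65}]
door_handle [{'bbox': [131.6, 188.6, 202.4, 222.8], 'conf': 0.87}]
enclosure [{'bbox': [124.0, 175.3, 211.1, 231.4], 'conf': 0.59}]
[303.26682845 272.46086419]
[0.0, -0.0, -0.01, -4.664, -1.727, 5.94]
```

View pics/w2.png

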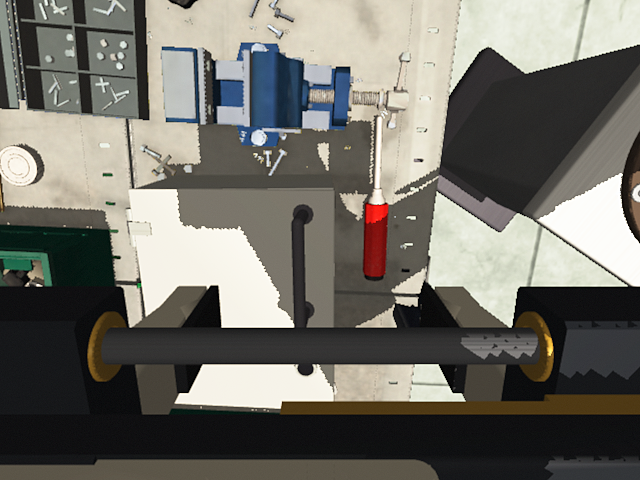

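```bash
python3 -c "
from h import *
print(row((.366,.313,.137),down(-56.8)).tolist())"
```

```text
[0.0, -0.0, -0.01, -4.675, -1.904, 16.24]
```

Emit:
play_rows --commands '[[[0,0,-0.01,-4.7,-1.9,4,7],[0,0,-0.01,-4.7,-1.9,7,6],[0,0,-0.01,-4.7,-1.9,10,6],[0,0,-0.01,-4.7,-1.9,13,6],[0,0,-0.01,-4.7,-1.9,15,6],[0,0,-0.01,-4.7,-1.9,16.2,6],[0,0,-0.01,-4.7,-1.9,16.2,6],[0,0,-0.01,-4.7,-1.9,16.2,4]]]'

```text
clock: 3.72
tool_pos: [0.3666, 0.3123, 0.1377]
orientation: [180.0, -0.0, -56.9]
force: [-0.3, 0.4, -0.2]
opening: 0.0568
gripper_force: 0.0
```

Emit:
play_rows --commands '[[[0,0,0,0,0,0,2],[0,0,0,0,0,0,0.8],[0,0,0,0,0,0,0.5],[0,0,0,0,0,0,0.5],[0,0,0,0,0,0,0.5],[0,0,0,0,0,0,0.5],[0,0,0,0,0,0,0.5],[0,0,0,0,0,0,0.5]]]'

```text
clock: 4.38
tool_pos: [0.3672, 0.3147, 0.138]
orientation: [-179.8, 0.0, -56.8]
force: [6.8, 1.5, -3.0]
opening: 0.0085
gripper_force: 30.0
```

```bash
python3 -c "
from h import *
o=ctrl.get_obs();print(o['tool_pos'],o['orientation'],o['force'],o['opening'],o['gripper_force'])
s=snap('wrist','w3')
b=snap('side','s3')"
```

```text
[0.36716768 0.31467026 0.13795739] [-1.79829627e+02  2.08227864e-02 -5.67850461e+01] [ 6.813826    1.54092531 -3.00733397] 0.008459460879937037 30.00200718641281
```

```bash
cat > arc.py <<'E'
from h import *
c,s=np.cos(np.radians(33.2)),np.sin(np.radians(33.2))
bx=np.array([c,s,0]);ez=np.array([0,0,1.])
g0=np.array([.3672,.3147,.1565]);hinge=g0+.1551*bx;hinge[2]=.1049
def pose(th):
    t=np.radians(th);x=-.158*np.cos(t)+.042*np.sin(t);z=.158*np.sin(t)+.042*np.cos(t)
    R=down(-56.8,.15*(th-3.5));return hinge+x*bx+z*ez+.019*R.apply([0,0,1]),R
th=np.linspace(3.5,102,33)
for k in range(4):
    p0,R0=pose(th[8*k]);print(k,[np.r_[(R0.inv()*R).as_rotvec().round(3),(R0.inv().apply(p-p0)*100).round(2)].tolist() for p,R in map(pose,th[8*k+1:8*k+9])])
E
python3 arc.py
```

```text
0 [[-0.008, -0.0, 0.0, -0.0, -0.28, -0.83], [-0.016, -0.0, -0.0, -0.0, -0.61, -1.63], [-0.024, -0.0, -0.0, 0.0, -0.98, -2.42], [-0.032, -0.0, 0.0, -0.0, -1.4, -3.19], [-0.04, -0.0, -0.0, -0.0, -1.85, -3.93], [-0.048, -0.0, -0.0, 0.0, -2.34, -4.65], [-0.056, -0.0, -0.0, 0.0, -2.87, -5.34], [-0.064, -0.0, -0.0, 0.0, -3.44, -6.0]]
1 [[-0.008, 0.0, 0.0, -0.0, -0.56, -0.66], [-0.016, 0.0, 0.0, -0.0, -1.15, -1.3], [-0.024, 0.0, -0.0, -0.0, -1.78, -1.9], [-0.032, 0.0, 0.0, -0.0, -2.44, -2.46], [-0.04, 0.0, 0.0, -0.0, -3.13, -2.99], [-0.048, -0.0, 0.0, -0.0, -3.84, -3.48], [-0.056, 0.0, 0.0, -0.0, -4.58, -3.92], [-0.064, 0.0, -0.0, -0.0, -5.34, -4.33]]
2 [[-0.008, -0.0, 0.0, 0.0, -0.76, -0.42], [-0.016, -0.0, 0.0, 0.0, -1.54, -0.79], [-0.024, -0.0, 0.0, 0.0, -2.34, -1.12], [-0.032, -0.0, 0.0, 0.0, -3.15, -1.4], [-0.04, -0.0, 0.0, -0.0, -3.98, -1.65], [-0.048, -0.0, 0.0, 0.0, -4.82, -1.84], [-0.056, -0.0, 0.0, 0.0, -5.67, -1.99], [-0.064, -0.0, 0.0, -0.0, -6.53, -2.09]]
3 [[-0.008, 0.0, -0.0, 0.0, -0.86, -0.11], [-0.016, 0.0, -0.0, 0.0, -1.72, -0.18], [-0.024, 0.0, -0.0, 0.0, -2.58, -0.19], [-0.032, 0.0, -0.0, 0.0, -3.44, -0.16], [-0.04, 0.0, 0.0, 0.0, -4.3, -0.09], [-0.048, 0.0, 0.0, 0.0, -5.16, 0.04], [-0.056, 0.0, -0.0, 0.0, -6.0, 0.21], [-0.064, 0.0, 0.0, 0.0, -6.84, 0.42]]
```

Emit:
play_rows --commands '[[[-0.008,0,0,0,-0.28,-0.83,0.5],[-0.016,0,0,0,-0.61,-1.63,0.5],[-0.024,0,0,0,-0.98,-2.42,0.5],[-0.032,0,0,0,-1.4,-3.19,0.5],[-0.04,0,0,0,-1.85,-3.93,0.5],[-0.048,0,0,0,-2.34,-4.65,0.5],[-0.056,0,0,0,-2.87,-5.34,0.5],[-0.064,0,0,0,-3.44,-6.0,0.5]]]'

```text
clock: 5.15
tool_pos: [0.3943, 0.3322, 0.1958]
orientation: [176.2, 0.0, -56.9]
force: [3.5, 2.9, -15.1]
opening: 0.0091
gripper_force: 30.0
```

Emit:
play_rows --commands '[[[-0.008,0,0,0,-0.56,-0.66,0.5],[-0.016,0,0,0,-1.15,-1.3,0.5],[-0.024,0,0,0,-1.78,-1.9,0.5],[-0.032,0,0,0,-2.44,-2.46,0.5],[-0.04,0,0,0,-3.13,-2.99,0.5],[-0.048,0,0,0,-3.84,-3.48,0.5],[-0.056,0,0,0,-4.58,-3.92,0.5],[-0.064,0,0,0,-5.34,-4.33,0.5]]]'

```text
clock: 5.82
tool_pos: [0.4395, 0.3615, 0.2368]
orientation: [172.3, -0.0, -56.8]
force: [-9.3, -3.5, 3.7]
opening: 0.0088
gripper_force: 30.0
```

Emit:
play_rows --commands '[[[-0.008,0,0,0,-0.76,-0.42,0.5],[-0.016,0,0,0,-1.54,-0.79,0.5],[-0.024,0,0,0,-2.34,-1.12,0.5],[-0.032,0,0,0,-3.15,-1.4,0.5],[-0.04,0,0,0,-3.98,-1.65,0.5],[-0.048,0,0,0,-4.82,-1.84,0.5],[-0.056,0,0,0,-5.67,-1.99,0.5],[-0.064,0,0,0,-6.53,-2.09,0.5]]]'

```text
clock: 6.48
tool_pos: [0.4975, 0.3991, 0.2508]
orientation: [168.8, -0.1, -56.8]
force: [-4.5, -3.0, 7.9]
opening: 0.0088
gripper_force: 30.0
```

Emit:
play_rows --commands '[[[-0.008,0,0,0,-0.86,-0.11,0.5],[-0.016,0,0,0,-1.72,-0.18,0.5],[-0.024,0,0,0,-2.58,-0.19,0.5],[-0.032,0,0,0,-3.44,-0.16,0.5],[-0.04,0,0,0,-4.3,-0.09,0.5],[-0.048,0,0,0,-5.16,0.04,0.5],[-0.056,0,0,0,-6.0,0.21,0.5],[-0.064,0,0,0,-6.84,0.42,0.5]]]'

```text
clock: 7.15
tool_pos: [0.5535, 0.4354, 0.2328]
orientation: [165.2, -0.1, -56.8]
force: [-1.6, -2.7, 4.1]
opening: 0.0089
gripper_force: 30.0
```

```bash
python3 - <<'E'
from h import *
s=snap('side','s4');o=ctrl.get_obs();print(o['tool_pos'],o['orientation'],o['force'],o['opening'])
cv2.imwrite('pics/s4c.png',cv2.resize(s['color'][60:380,130:450,::-1],None,fx=1.8,fy=1.8))
E
```

```text
[0.55500765 0.43629027 0.23173652] [ 1.65211099e+02 -9.58404813e-02 -5.68199293e+01] [ 2.00376708 -1.21647614  6.72571331] 0.008946033329243503
```

View pics/s4c.png

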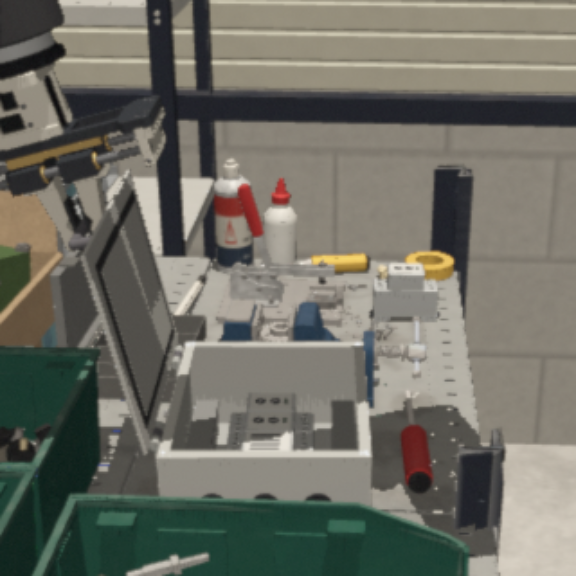

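Emit:
play_rows --commands '[[[0,0,0,0,0,0,1.2],[0,0,0,0,0,0,1.6],[0,0,0,0,0,0,1.8],[0,0,0,0,0,0,1.8],[0,0,0,0,0,-1.5,1.8],[0,0,0,0,0,-4,1.8],[0,0,0,0,0,-7,1.8],[0,0,0,0,0,-10,1.8]]]'

```text
clock: 7.87
tool_pos: [0.5745, 0.45, 0.3306]
orientation: [165.3, -0.0, -56.8]
force: [0.9, 0.9, 0.5]
opening: 0.018
gripper_force: 0.0
```

```bash
python3 - <<'E'
from h import *
s=snap('wrist','w5')
o=ctrl.get_obs();print(o['tool_pos'],o['orientation'],o['force'],o['opening'])
print(row((.478,-.028,.36),down(-56.8)).tolist(), row((.46,.33,.40),down(-56.8)).tolist())
for n in('row','module','enclosure'):print(n,ctrl.find_in(s,n)[:2])
E
```

```text
[0.57676729 0.4504894  0.33699664] [ 1.65759670e+02 -3.11854332e-02 -5.68258184e+01] [-3.2529814  -3.0352235   4.92781096] 0.018085490118526316
[0.249, -0.0, -0.001, 34.647, 33.952, 6.263] [0.249, -0.0, -0.001, 3.699, 17.413, -2.079]
row [{'bbox': [386.6, 193.0, 61.0, 93.3], 'conf': 0.58}]
module []
enclosure [{'bbox': [309.8, 137.8, 203.9, 262.8], 'conf': 0.66}]
```

```bash
python3 - <<'E'
from h import *
print(row((.375,.415,.36),down(-56.8)).tolist())
E
```

```text
[0.254, 0.001, -0.0, -7.974, 18.819, 1.82]
```

Emit:
play_rows --commands '[[[0.05,0,0,-1.5,3.5,0,1.8],[0.13,0,0,-4,9.5,0.9,3],[0.254,0,0,-8,18.8,1.8,6],[0.254,0,0,-8,18.8,1.8,8.7],[0.254,0,0,-8,18.8,1.8,8.7],[0.254,0,0,-8,18.8,1.8,8.7],[0.254,0,0,-8,18.8,1.8,8.7],[0.254,0,0,-8,18.8,1.8,8.7]]]'

```text
clock: 8.73
tool_pos: [0.3743, 0.4148, 0.3595]
orientation: [179.9, 0.0, -56.7]
force: [0.6, 0.1, -0.9]
opening: 0.0588
gripper_force: 0.0
```

```bash
python3 - <<'E'
from h import *
import pickle
snap('wrist');o=ctrl.get_obs();s=snap('wrist','w6');t=snap('top','t6');d=snap('side','s6')
print(o['tool_pos'],o['orientation'],o['qvel'])
for k,x in(('w',s),('t',t),('s',d)):print(k,ctrl.find_in(x,'row')[:2],ctrl.find_in(x,'module')[:2],ctrl.find_in(x,'enclosure')[:1])
pickle.dump((s,t,d),open('v6.pkl','wb'))
a=cv2.resize(t['color'][150:320,150:310,::-1],None,fx=2.5,fy=2.5,interpolation=2);b=s['color'][60:460,200:600,::-1]
b=s['color'][:400,150:550,::-1]
im=np.zeros((425,800,3),np.uint8);im[:400,:400]=b;im[:425,400:]=a
cv2.imwrite('pics/c6.png',im)
E
```

```text
[0.37495139 0.41497373 0.3588634 ] [ 1.79839190e+02 -1.48786210e-02 -5.67903186e+01] [-1.09070916  1.75273958  0.67980044  0.11064231 -0.09532174 -0.14942774]
w [{'bbox': [283.4, 130.3, 76.5, 119.0], 'conf': 0.75}] [] [{'bbox': [36.1, 4.8, 378.2, 308.5], 'conf': 0.68}]
t [{'bbox': [222.4, 219.2, 41.0, 48.0], 'conf': 0.88}, {'bbox': [173.9, 124.9, 81.7, 78.7], 'conf': 0.69}] [{'bbox': [416.2, 189.9, 36.9, 42.7], 'conf': 0.92}] [{'bbox': [175.3, 126.3, 131.2, 184.6], 'conf': 0.71}]
s [{'bbox': [257.0, 275.3, 48.6, 34.8], 'conf': 0.94}, {'bbox': [165.9, 156.0, 169.9, 183.1], 'conf': 0.5}] [{'bbox': [335.3, 204.0, 37.2, 35.7], 'conf': 0.92}] [{'bbox': [167.4, 157.3, 168.7, 182.6], 'conf': 0.59}]
```

View pics/c6.png

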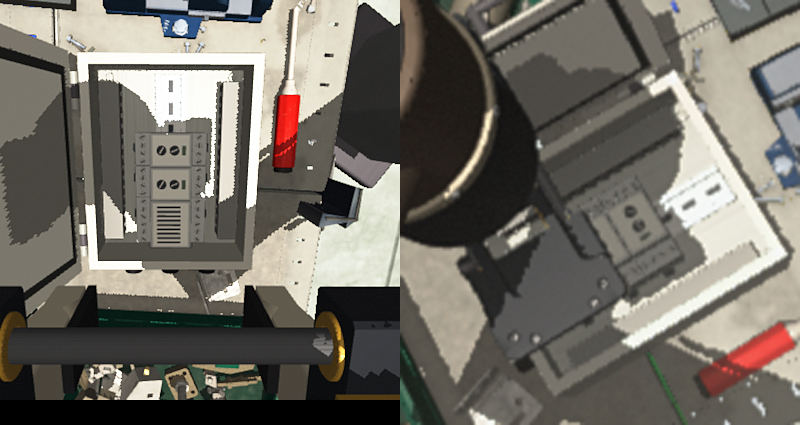

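```bash
python3 - <<'E'
import cv2
i=cv2.imread('pics/w6.png')[40:190,220:420];cv2.imwrite('pics/c7.png',cv2.resize(i,None,fx=4,fy=4,interpolation=2))
E
```

```text
(no output)
```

View pics/c7.png

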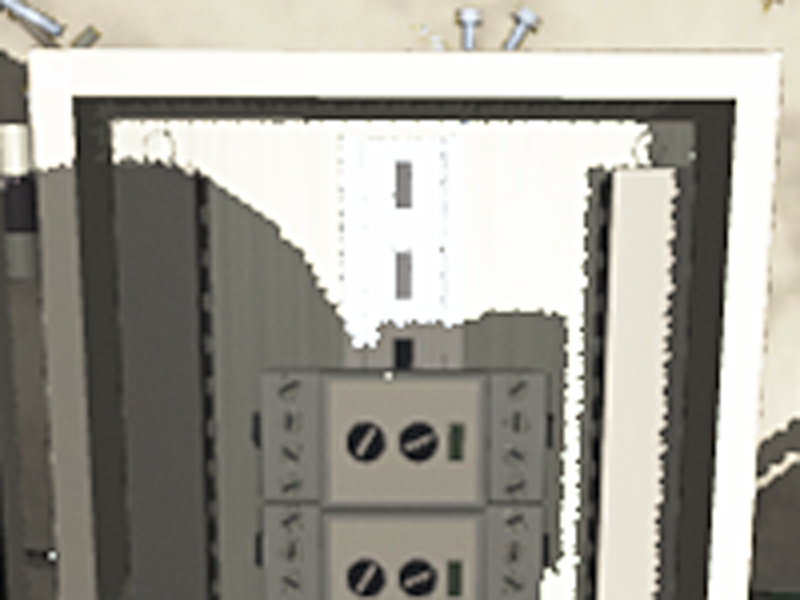

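```bash
cat > m.py <<'E'
from h import *
import pickle
np.set_printoptions(precision=4,suppress=True)
w,t,d=pickle.load(open('v6.pkl','rb'))
F=lambda x,y:(220+x/4,40+y/4)
def show(n,a,z):p=onz(w,*F(*a),z);print(n,p);return p
ra=show('railL',(342,200),.027);rb=show('railR',(447,200),.027);sl=show('slot1',(403,184),.027);s2=show('slot3',(403,352),.027)
print('railw',np.linalg.norm(ra-rb))
na=show('noseL',(325,373),.086);nb=show('noseR',(490,373),.086);print('nosew',np.linalg.norm(na-nb))
ja=show('jL',(325,505),.086);jb=show('jR',(488,505),.086);print('len',np.linalg.norm(na-ja),np.linalg.norm(nb-jb))
ba=show('bodyL',(262,370),.064);bb=show('bodyR',(547,370),.064);print('bodyw',np.linalg.norm(ba-bb))
c1=show('rimL',(28,52),.104);c2=show('rimR',(782,52),.104);print('rimw',np.linalg.norm(c1-c2))
yaw=lambda a,b:np.degrees(np.arctan2(*(a-b)[1::-1]))
print('yaws',yaw(na,nb),yaw(ba,bb),yaw(c1,c2),yaw((na+nb)/2,(ja+jb)/2)+90,yaw(sl,s2)+90)
for n,p in(('na',na),('nb',nb),('ba',ba),('bb',bb),('sl',sl),('c2',c2)):print(n,'top crop',((proj(t,p)-[150,150])*2.5+[400,0]).round(1),'side',proj(d,p).round(1))
E
python3 m.py
python3 - <<'E'
import cv2
i=cv2.imread('pics/s6.png')[230:330,190:350];t=cv2.imread('pics/t6.png')[200:300,210:310]
import numpy as np
cv2.imwrite('pics/c8.png',np.hstack([cv2.resize(i,None,fx=3,fy=3,interpolation=2),cv2.resize(t,None,fx=3,fy=3,interpolation=2)]))
E
```

```text
railL [0.4513 0.3282 0.027 ]
railR [0.4259 0.3116 0.027 ]
slot1 [0.4389 0.3149 0.027 ]
slot3 [0.4134 0.3538 0.027 ]
railw 0.030330762833440484
noseL [0.4279 0.3694 0.086 ]
noseR [0.3918 0.3457 0.086 ]
nosew 0.04313929016102891
jL [0.4096 0.3981 0.086 ]
jR [0.3731 0.3742 0.086 ]
len 0.03406828569362843 0.03407509280264471
bodyL [0.4434 0.379  0.064 ]
bodyR [0.3779 0.3361 0.064 ]
bodyw 0.07828088675185123
rimL [0.5259 0.3454 0.104 ]
rimR [0.3761 0.247  0.104 ]
rimw 0.17921451271526895
yaws 33.268464375177565 33.268748261332235 33.29729889929496 32.89274534977867 33.297375371273766
na top crop [638.6 188.3] side [268.3 278.1]
nb top crop [665.4 232.3] side [293.3 278.1]
ba top crop [630.8 173.5] side [258.1 289.2]
bb top crop [678.5 252. ] side [303.2 289. ]
sl top crop [709.2 187.2] side [282.  292.9]
c2 top crop [784.  252.4] side [331.  249.8]
```

View pics/c8.png

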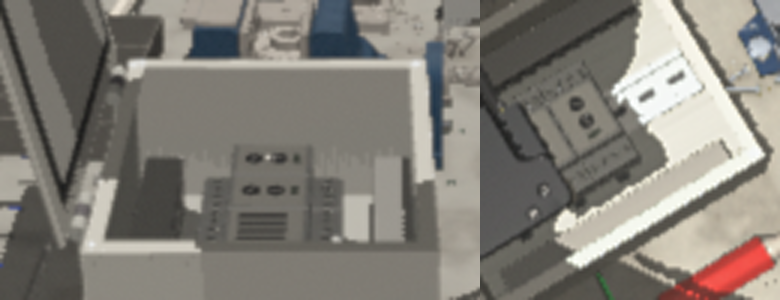

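```bash
python3 - <<'E'
from h import *
print(row((.4616,-.003,.22),down(-56.8)).tolist())
E
```

```text
[0.002, -0.0, -0.001, 39.721, 15.607, 13.977]
```

Emit:
play_rows --commands '[[[0,0,0,4,1.5,0,8.7],[0,0,0,8,3,0,8.7],[0,0,0,12,4.7,0,8.7],[0,0,0,16,6.2,0,8.7],[0,0,0,20,7.8,0,8.7],[0,0,0,24,9.4,0,8.7],[0,0,0,28,11,0.5,8.7],[0,0,0,31,12.2,2,8.7]]]'

```text
clock: 10.05
tool_pos: [0.4428, 0.0897, 0.3431]
orientation: [-179.8, -0.0, -56.8]
force: [2.1, 0.4, -0.1]
opening: 0.0865
gripper_force: 0.0
```

Emit:
play_rows --commands '[[[0,0,0,3,1.2,2,8.7],[0,0,0,6,2.3,4,8.7],[0,0,0,8.7,3.4,6.5,8.7],[0,0,0,8.7,3.4,9,8.7],[0,0,0,8.7,3.4,12,8.7],[0,0,0,8.7,3.4,12,8.7],[0,0,0,8.7,3.4,12,8.7],[0,0,0,8.7,3.4,12,8.7]]]'

```text
clock: 10.72
tool_pos: [0.4619, 0.0003, 0.2226]
orientation: [180.0, -0.1, -56.8]
force: [-0.5, 0.2, 1.3]
opening: 0.0873
gripper_force: 0.0
```

```bash
python3 - <<'E'
from h import *
import pickle
snap('wrist');o=ctrl.get_obs();s=snap('wrist','w9')
print(o['tool_pos'],o['orientation'],o['qvel'].max(),ctrl.find_in(s,'module')[:1]);u,v=proj(s,(.478,-.028,.066));print(u,v)
pickle.dump(s,open('v9.pkl','wb'))
u,v=int(u)-100,int(v)-75;u,v=max(u,0),max(v,0);print(u,v)
cv2.imwrite('pics/c9.png',cv2.resize(s['color'][v:v+150,u:u+200,::-1],None,fx=4,fy=4,interpolation=2))
E
```

```text
[0.46219395 0.00061832 0.22293937] [-1.79962380e+02 -6.41765058e-02 -5.67624556e+01] 0.38077598346696956 [{'bbox': [275.8, 148.0, 98.0, 51.0], 'conf': 0.71}]
323.7688711221295 181.16395698229542
223 106
```

View pics/c9.png

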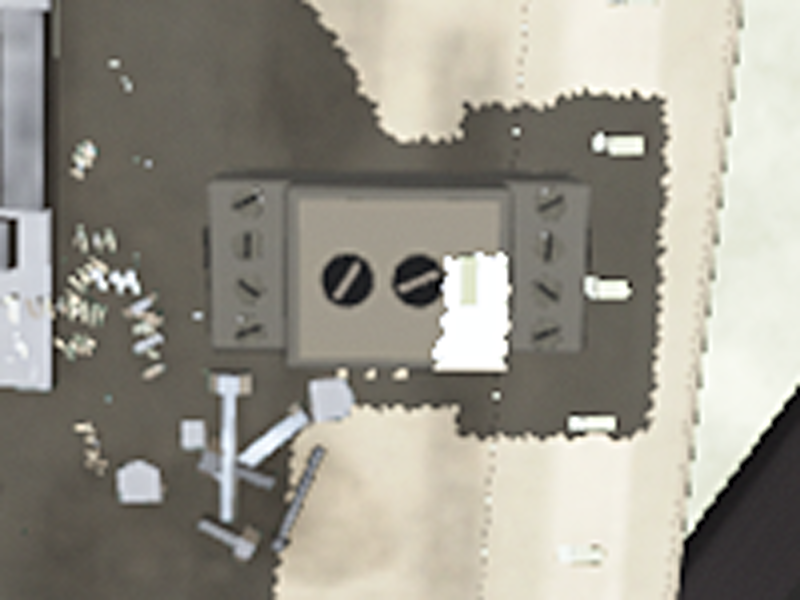

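```bash
python3 - <<'E'
from h import *
import pickle
np.set_printoptions(precision=4,suppress=True)
w=pickle.load(open('v9.pkl','rb'));F=lambda x,y:(223+x/4,106+y/4)
yaw=lambda a,b:np.degrees(np.arctan2(*(a-b)[1::-1]))
for z,c in((.066,[(290,366),(508,371),(507,192),(290,188)]),(.044,[(214,350),(580,350),(588,186),(208,180)])):
    p=np.array([onz(w,*F(*q),z) for q in c]);n=np.linalg.norm
    print(z,p.mean(0),n(p[0]-p[1]),n(p[2]-p[3]),n(p[1]-p[2]),n(p[3]-p[0]),yaw(p[0],p[1]),yaw(p[3],p[2]))
t=snap('top');b=ctrl.find_in(t,'module');d=snap('side');e=ctrl.find_in(d,'module')
print(tri(ray(w,*F(399,279)),ray(d,190+497/3,170+117/3)))
E
```

```text
0.066 [ 0.4809 -0.0308  0.066 ] 0.043563075610839476 0.04204275986032918 0.03503116714777275 0.03477749092305726 31.979473544536823 32.267931050591066
0.044 [ 0.481  -0.0308  0.044 ] 0.07797500385843013 0.07867358556615402 0.034170043090158864 0.03538567774294644 33.30498736156146 32.41700769126006
(array([ 0.4802, -0.0315,  0.0655]), [np.float64(0.9), np.float64(0.9)])
```

```bash
python3 - <<'E'
from h import *
print(row((.481,-.031,.048),down(-57.7)).tolist())
E
```

```text
[0.001, -0.0, 0.016, 3.698, 0.05, 17.361]
```

Emit:
play_rows --commands '[[[0,0,0.016,3.7,0,0,8.7],[0,0,0.016,3.7,0,4,8.7],[0,0,0.016,3.7,0,8,8.7],[0,0,0.016,3.7,0,11,8.7],[0,0,0.016,3.7,0,13.5,8.7],[0,0,0.016,3.7,0,15.5,8.7],[0,0,0.016,3.7,0,15.5,8.7],[0,0,0.016,3.7,0,15.5,8.7]]]'

```text
clock: 11.73
tool_pos: [0.4806, -0.0313, 0.0656]
orientation: [179.8, 0.0, -57.7]
force: [0.9, -0.6, 0.7]
opening: 0.0869
gripper_force: 0.0
```

```bash
python3 - <<'E'
from h import *
ctrl.snapshot('side')
o=ctrl.get_obs();print(o['tool_pos'],o['orientation'],o['force'],row((.481,-.031,.048),down(-57.7)).tolist())
E
```

```text
[ 0.48159893 -0.03100595  0.06669851] [ 1.79895671e+02 -2.80598431e-02 -5.77089949e+01] [-0.06507831 -0.23775478  0.82110837] [0.002, -0.0, -0.0, -0.033, 0.047, 1.87]
```

Emit:
play_rows --commands '[[[0,0,0,0,0,1,8.7],[0,0,0,0,0,1.85,8.7],[0,0,0,0,0,1.85,7],[0,0,0,0,0,1.85,5.5],[0,0,0,0,0,1.85,4.8],[0,0,0,0,0,1.85,4.2],[0,0,0,0,0,1.85,4],[0,0,0,0,0,1.85,4]]]'

```text
clock: 12.45
tool_pos: [0.4811, -0.0311, 0.0477]
orientation: [179.9, -0.0, -57.7]
force: [-0.2, -0.1, -0.3]
opening: 0.0527
gripper_force: 0.0
```

Emit:
play_rows --commands '[[[0,0,0,0,0,0,4],[0,0,0,0,0,0,4],[0,0,0,0,0,0,4],[0,0,0,0,0,-0.5,4],[0,0,0,0,0,-1.5,4],[0,0,0,0,0,-3,4],[0,0,0,0,0,-4,4],[0,0,0,0,0,-4,4]]]'

```text
clock: 13.12
tool_pos: [0.4821, -0.0308, 0.0893]
orientation: [-179.9, -0.1, -57.7]
force: [0.2, 0.5, -0.4]
opening: 0.0448
gripper_force: 30.0
```

```bash
python3 - <<'E'
from h import *
ctrl.snapshot('side')
o=ctrl.get_obs();print(o['tool_pos'],o['orientation'],o['force'],o['opening'],row((.4271,.3326,.24),down(-56.75)).tolist())
E
```

```text
[ 0.48150704 -0.03092694  0.08818952] [ 1.79998703e+02 -2.38290487e-02 -5.77442010e+01] [ 0.04932897 -0.58716373 -2.03608465] 0.04504126087625069 [0.0, -0.0, -0.017, -33.64, -14.8, -15.195]
```

Emit:
play_rows --commands '[[[0,0,0,0,0,-4,4],[0,0,0,-1,-0.4,-8,4],[0,0,0,-3,-1.2,-11.5,4],[0,0,0,-6.5,-2.7,-14,4],[0,0,0,-10,-4.2,-15.5,4],[0,0,0,-13.8,-6,-16.5,4],[0,0,0,-17.5,-7.6,-17,4],[0,0,0,-20.5,-8.8,-17,4]]]'

```text
clock: 13.83
tool_pos: [0.4458, 0.1918, 0.2579]
orientation: [180.0, 0.0, -57.7]
force: [1.0, 0.3, -1.5]
opening: 0.0446
gripper_force: 30.0
```

```bash
python3 - <<'E'
from h import *
s=snap('side')
bx=np.array([.8363,.5483,0]);by=np.array([-.5483,.8363,0])
hb=.5395*bx+.1105*by   # box centre
for th in(95,98,101,104):
    t=np.radians(th);D=lambda x,y,z:hb+bx*(.094+x*np.cos(t)+z*np.sin(t))+by*y+np.array([0,0,.104-x*np.sin(t)+z*np.cos(t)])
    print(th,[((proj(s,D(-.185,y,.006))-[130,60])*1.8).round(0).tolist() for y in(.111,-.111)],((proj(s,D(-.003,.111,.006))-[130,60])*1.8).round(0))
print(row((.4271,.3326,.255),down(-56.75)).tolist(),ctrl.get_obs()['tool_pos'],ctrl.get_obs()['opening'])
E
```

```text
95 [[105.0, 252.0], [146.0, 166.0]] [142. 456.]
98 [[93.0, 254.0], [136.0, 167.0]] [142. 457.]
101 [[80.0, 256.0], [126.0, 169.0]] [142. 457.]
104 [[68.0, 259.0], [116.0, 171.0]] [142. 457.]
[-0.0, 0.002, -0.016, -12.507, -5.742, 0.228] [0.44554034 0.19621319 0.25706555] 0.044627974025165384
```

Emit:
play_rows --commands '[[[0,0,-0.016,-3.5,-1.6,0.2,4],[0,0,-0.016,-7,-3.2,0.2,4],[0,0,-0.016,-10,-4.6,0.2,4],[0,0,-0.016,-12.5,-5.7,0.2,4],[0,0,-0.016,-12.5,-5.7,0.2,4],[0,0,-0.016,-12.5,-5.7,1.2,4],[0,0,-0.016,-12.5,-5.7,3.2,4],[0,0,-0.016,-12.5,-5.7,5.2,4]]]'

```text
clock: 14.55
tool_pos: [0.4274, 0.3247, 0.2035]
orientation: [179.9, 0.0, -56.8]
force: [1.4, 0.3, -2.0]
opening: 0.0448
gripper_force: 30.0
```

```bash
python3 - <<'E'
from h import *
ctrl.snapshot('side');ctrl.snapshot('side')
o=ctrl.get_obs();print(o['tool_pos'],o['orientation'],o['force'],o['opening'],row((.4271,.3326,.085),down(-56.75)).tolist())
s=snap('wrist','wa')
E
```

```text
[0.42584767 0.32252365 0.20071032] [ 1.79462924e+02 -9.90787914e-02 -5.69125894e+01] [-0.10178684 -0.98279393 -1.57909189] 0.044889167024236884 [0.009, -0.002, -0.003, -0.796, -0.763, 11.563]
```

View pics/wa.png

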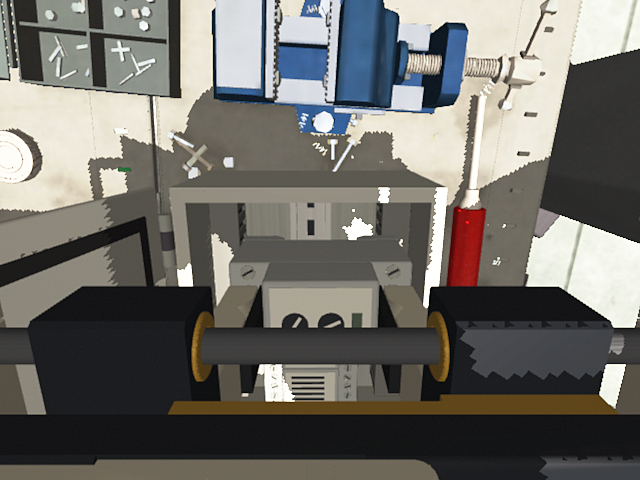

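Emit:
play_rows --commands '[[[0,0,0,-0.6,-0.7,1,4],[0,0,0,-0.6,-0.7,2,4],[0,0,0,-0.6,-0.7,3,4],[0,0,0,-0.6,-0.7,4,4],[0,0,0,-0.6,-0.7,4,4],[0,0,0,-0.6,-0.7,4,4],[0,0,0,-0.6,-0.7,4,4],[0,0,0,-0.6,-0.7,4,4]]]'

```text
clock: 15.37
tool_pos: [0.4304, 0.3346, 0.1657]
orientation: [179.9, 0.0, -56.8]
force: [-0.2, 0.2, -0.8]
opening: 0.0443
gripper_force: 30.0
```

```bash
python3 - <<'E'
from h import *
ctrl.snapshot('side');ctrl.snapshot('side')
o=ctrl.get_obs();print(o['tool_pos'],o['orientation'],o['force'],abs(o['qvel']).max(),row((.4271,.3326,.085),down(-56.75)).tolist())
s=snap('top','ta');d=snap('side','sa')
cv2.imwrite('pics/ca.png',np.hstack([cv2.resize(d['color'][130:330,150:350,::-1],None,fx=2,fy=2,interpolation=2),cv2.resize(s['color'][150:310,150:310,::-1],None,fx=2.5,fy=2.5,interpolation=2)]))
E
```

```text
[0.43036699 0.33449308 0.16565142] [ 1.79941786e+02  2.19379440e-02 -5.68241030e+01] [-0.67385396  0.0691406  -1.77550311] 0.14541230445147127 [0.001, 0.0, -0.001, -0.017, 0.369, 8.066]
```

View pics/ca.png

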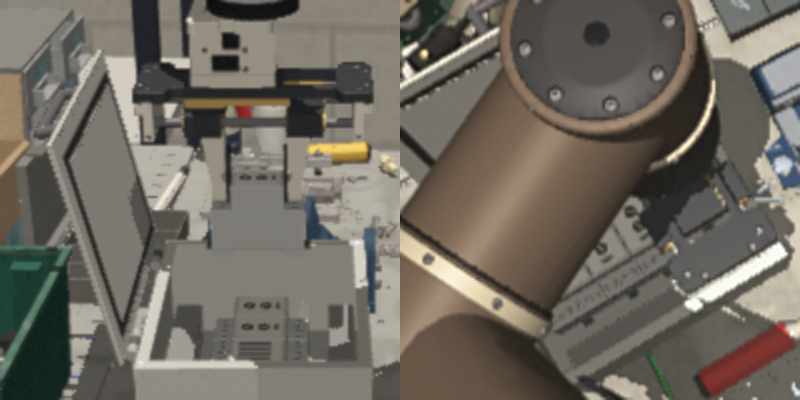

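Emit:
play_rows --commands '[[[0,0,0,0,0.35,1,4],[0,0,0,0,0.35,2.5,4],[0,0,0,0,0.35,4,4],[0,0,0,0,0.35,5.5,4],[0,0,0,0,0.35,6.5,4],[0,0,0,0,0.35,7,4],[0,0,0,0,0.35,7,4],[0,0,0,0,0.35,7,4]]]'

```text
clock: 16.23
tool_pos: [0.4272, 0.3323, 0.0952]
orientation: [179.9, -0.0, -56.8]
force: [-0.6, 0.2, -1.0]
opening: 0.0447
gripper_force: 30.0
```

```bash
python3 - <<'E'
from h import *
ctrl.snapshot('side');d=snap('side','sb')
o=ctrl.get_obs();print(o['tool_pos'],o['orientation'],o['force'],abs(o['qvel']).max(),row((.4271,.3326,.075),down(-56.75)).tolist())
E
```

```text
[0.42751612 0.33275384 0.09585255] [ 1.79959332e+02  2.13541962e-02 -5.68138611e+01] [ 0.48267991  0.52105273 -1.35829127] 0.29763356804387436 [0.001, 0.0, -0.001, -0.009, 0.042, 2.085]
```

Emit:
play_rows --commands '[[[0,0,0,0,0,0.5,4],[0,0,0,0,0,1.0,4],[0,0,0,0,0,1.4,4],[0,0,0,0,0,1.7,4],[0,0,0,0,0,1.9,4],[0,0,0,0,0,2.1,4],[0,0,0,0,0,2.3,4],[0,0,0,0,0,2.3,4]]]'

```text
clock: 17.0
tool_pos: [0.427, 0.3321, 0.0717]
orientation: [179.9, -0.0, -56.8]
force: [0.2, 0.3, -2.0]
opening: 0.045
gripper_force: 30.0
```

Emit:
play_rows --commands '[[[0,0,0,0,0,0.1,4],[0,0,0,0,0,0.2,4],[0,0,0,0,0,0.3,4],[0,0,0,0,0,0.4,4],[0,0,0,0,0,0.4,4],[0,0,0,0,0,0.4,4]]]'

```text
clock: 17.5
tool_pos: [0.4271, 0.3322, 0.068]
orientation: [179.9, -0.0, -56.8]
force: [-0.5, 0.4, -1.7]
opening: 0.0448
gripper_force: 30.0
```

Emit:
play_rows --commands '[[[0,0,0,0,0,0.05,4],[0,0,0,0,0,0.1,4],[0,0,0,0,0,0.15,4],[0,0,0,0,0,0.15,4]]]'

```text
clock: 17.83
tool_pos: [0.4272, 0.3323, 0.0675]
orientation: [179.9, -0.0, -56.8]
force: [-3.2, -2.2, 9.4]
opening: 0.0448
gripper_force: 30.0
```

Emit:
play_rows --commands '[[[0,0,0,0,0,-0.08,4],[0,0,0,-0.15,0,-0.08,4],[0,0,0,-0.3,0,-0.08,4],[0,0,0,-0.45,0,-0.08,4],[0,0,0,-0.6,0,-0.08,4],[0,0,0,-0.7,0,-0.08,4],[0,0,0,-0.8,0,-0.08,4],[0,0,0,-0.8,0,-0.08,4]]]'

```text
clock: 18.5
tool_pos: [0.4228, 0.3392, 0.0676]
orientation: [179.9, 0.0, -56.8]
force: [1.3, -2.0, 3.7]
opening: 0.0445
gripper_force: 30.0
```

Emit:
play_rows --commands '[[[0,0,0,-0.05,0,0,4],[0,0,0,-0.1,0,0,4],[0,0,0,-0.15,0,0,4],[0,0,0,-0.2,0,0,4],[0,0,0,-0.2,0,0,4]]]'

```text
clock: 18.92
tool_pos: [0.4217, 0.3408, 0.0676]
orientation: [179.9, 0.0, -56.8]
force: [1.7, -1.8, 4.7]
opening: 0.0447
gripper_force: 30.0
```

Emit:
play_rows --commands '[[[0,0,0,-0.05,0,0,4],[0,0,0,-0.1,0,0,4],[0,0,0,-0.15,0,0,4],[0,0,0,-0.2,0,0,4],[0,0,0,-0.2,0,0,4]]]'

```text
clock: 19.33
tool_pos: [0.4208, 0.3421, 0.0676]
orientation: [179.9, -0.0, -56.8]
force: [2.5, -3.4, 6.4]
opening: 0.0445
gripper_force: 30.0
```

Emit:
play_rows --commands '[[[0,0,0,-0.05,0,-0.02,4],[0,0,0,-0.1,0,-0.02,4],[0,0,0,-0.1,0,-0.02,4]]]'

```text
clock: 19.58
tool_pos: [0.4206, 0.3422, 0.0676]
orientation: [179.9, -0.1, -56.9]
force: [6.8, -5.8, 3.3]
opening: 0.0449
gripper_force: 30.0
```

Emit:
play_rows --commands '[[[0,0,0,0.04,0,-0.02,4.6],[0,0,0,0.04,0,-0.02,5],[0,0,0,0.04,0,-0.02,5.6],[0,0,0,0.04,0,-0.02,6],[0,0,0,0.04,0,-0.02,6],[0,0,0,0.04,0,-1,6],[0,0,0,0.04,0,-3,6],[0,0,0,0.04,0,-6,6]]]'

```text
clock: 20.25
tool_pos: [0.4192, 0.3415, 0.1266]
orientation: [179.6, -0.1, -56.8]
force: [-0.2, -0.2, 0.3]
opening: 0.0602
gripper_force: 0.0
```

Emit:
play_rows --commands '[[[0,0,0,0,0,-4,6],[0,0,0,0,0,-8,6],[0,0,0,-2,0,-12,6],[0,0,0,-5,0,-16,6],[0,0,0,-8,0,-20,8],[0,0,0,-9,0,-22,8.7],[0,0,0,-9,0,-22,8.7],[0,0,0,-9,0,-22,8.7]]]'

```text
clock: 20.92
tool_pos: [0.371, 0.4199, 0.3507]
orientation: [-179.9, 0.2, -56.7]
force: [-1.0, -1.0, -1.7]
opening: 0.0812
gripper_force: 0.0
```

```bash
python3 - <<'E'
from h import *
import pickle
np.set_printoptions(precision=1,suppress=True,linewidth=250)
snap('wrist');snap('wrist');o=ctrl.get_obs();s=snap('wrist','wc');d=snap('side','sc')
print(o['clock'],o['tool_pos'],o['orientation'],o['force'])
print(ctrl.find_in(s,'row')[:2],ctrl.find_in(s,'module')[:2],ctrl.find_in(d,'module')[:2],ctrl.find_in(d,'row')[:1])
bx=np.array([.8363,.5483,0]);by=np.array([-.5483,.8363,0]);Z=np.array([0,0,1.])
g=cv2.cvtColor(s['color'],cv2.COLOR_RGB2GRAY).astype(np.float32)
# grey profile along rail on nose tops (z=.086), several across positions
vs=np.arange(.03,.13,.001)
for u in(-.018,-.012,.0195,-.030,.030):
    z=.086 if abs(u)<.022 else .064
    q=np.array([proj(s,(.5395+u)*bx+v*by+z*Z) for v in vs]).astype(np.float32)
    print(u,cv2.remap(g,q[:,:1],q[:,1:],1).ravel().astype(int).tolist())
E
```

```text
21.0167 [0.4 0.4 0.3] [179.9   0.  -56.8] [-0.1 -0.5 -1. ]
[{'bbox': [279.2, 123.5, 82.9, 121.3], 'conf': 0.86}] [{'bbox': [281.8, 92.8, 77.8, 34.7], 'conf': 0.62}] [{'bbox': [256.8, 267.6, 49.7, 39.0], 'conf': 0.66}] [{'bbox': [256.0, 279.0, 50.4, 33.6], 'conf': 0.77}]
-0.018 [251, 251, 251, 251, 251, 252, 254, 226, 225, 245, 252, 254, 254, 254, 254, 254, 254, 254, 254, 254, 254, 254, 254, 254, 254, 254, 254, 254, 254, 254, 253, 253, 254, 254, 254, 254, 254, 254, 254, 254, 254, 255, 250, 102, 80, 120, 136, 146, 149, 149, 148, 149, 148, 146, 144, 144, 146, 146, 145, 145, 145, 145, 145, 145, 146, 145, 146, 146, 147, 147, 143, 141, 142, 142, 142, 143, 143, 132, 115, 82, 93, 120, 130, 140, 145, 143, 141, 142, 142, 141, 142, 142, 142, 142, 141, 141, 142, 141, 142, 142]
-0.012 [254, 254, 254, 254, 254, 255, 250, 163, 204, 255, 254, 254, 254, 254, 254, 254, 254, 254, 254, 254, 254, 247, 242, 242, 230, 229, 236, 236, 236, 235, 244, 254, 254, 254, 254, 254, 254, 254, 254, 254, 254, 255, 255, 116, 183, 206, 166, 132, 140, 197, 184, 144, 149, 149, 150, 151, 146, 102, 68, 73, 74, 74, 72, 67, 75
[... 943 characters left out ...]
 108, 95, 90, 87, 83, 84, 98, 115, 121, 115, 105, 79, 71, 95, 111, 113, 115, 116, 117, 117, 98, 71, 73, 101, 108, 89, 102, 127, 120, 101, 65, 77, 103, 115, 118, 119, 109, 94, 85, 76, 72, 87, 102, 113, 114, 112]
0.03 [250, 250, 250, 250, 250, 253, 254, 201, 200, 254, 244, 199, 252, 253, 224, 103, 117, 121, 115, 120, 122, 115, 111, 112, 120, 123, 121, 118, 120, 116, 96, 72, 97, 120, 122, 121, 124, 110, 77, 93, 114, 115, 108, 79, 96, 118, 104, 92, 100, 110, 116, 119, 121, 121, 118, 114, 110, 107, 108, 113, 117, 119, 118, 115, 115, 112, 98, 79, 94, 113, 120, 120, 120, 107, 90, 88, 100, 114, 108, 87, 98, 117, 102, 92, 101, 104, 106, 114, 118, 119, 117, 113, 109, 108, 109, 113, 116, 117, 117, 113]
```

```bash
python3 - <<'E'
from h import *
d=snap('side');print(ctrl.find_in(d,'door')[:2])
print(ctrl.close_job())
E
```

```text
[{'bbox': [165.7, 154.3, 65.0, 157.8], 'conf': 0.8}]
the job is handed in; nothing more can be done
None
```

I handed in the job at about 21 s: the door stands open about 10° past upright to clear the gripper, and the relay sits on the rail touching the last device, with a seam like its neighbour's. I viewed 11 pictures, one over the limit of 10.

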